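Shut the gas and stop the sample roaster

TASK

The roast is finished: push the yellow gas valve's handle clockwise (seen from above) until it stands square across its pipe, at its stop, then gently press the red button well down and let it come back up. Leave the brown valve, the green and white buttons and the brass scoop alone, and do not shift or pick up any of the switch boxes. Finish with the hand clear of everything.

Things in the scene. Friction and masses are not known exactly. Their poses are not given: they have to be found in the camera images.
- yellow_axis (a point): centre of the yellow valve's turning axis, at the middle height of its handle, 80 mm above the bench. The brass valve is fixed to the bench: pipe 220 mm long along this frame's x axis, bending down into the bench at both ends (top of pipe 53 mm, of valve body 59 mm above the bench), foot plate 170 x 60 mm. The yellow handle is a bar 18 mm wide and 20 mm tall (70 to 90 mm above the bench) reaching 105 mm from the axis; at joint 0 it points along this frame's -x
- yellow_tip (a point): middle of the free end of the yellow handle, 105 mm from the turning axis, 80 mm above the bench
- yellow_handle (a joint): angle of the yellow handle in rad: 0 = along the pipe (gas open), grows clockwise seen from above, 1.571 = square across the pipe, pointing along the frame's +y (shut, end stop). About 2.5 N at 75 mm from the axis moves it; it stays where it is left
- brown_axis (a point): centre of the dark brown valve's turning axis, at the middle height of its handle, 80 mm above the bench. The brass valve is fixed to the bench: pipe 220 mm long along this frame's x axis, bending down into the bench at both ends (top of pipe 53 mm, of valve body 59 mm above the bench), foot plate 170 x 60 mm. The dark brown handle is a bar 18 mm wide and 20 mm tall (70 to 90 mm above the bench) reaching 105 mm from the axis; at joint 0 it points along this frame's -x
- brown_tip (a point): middle of the free end of the brown handle, as on the yellow one
- red_box: loose grey switch box with one red mushroom push button on top; 72 x 72 mm, 50 mm high (aluminium collar to 52 mm), 0.5 kg, standing on the bench; origin at the centre of its underside, z up
- red_top (a point): centre of the top of the red button: head 36 mm across, 10 mm high at rest, its top 74 mm above the bench; moves straight down with the button
- red_button (a joint): how far the red button is pressed, in m: 0 = up, 0.010 = fully down; a spring of about 2 N at the start of the stroke and 5.6 N at the bottom returns it. The roaster stops at about half of the stroke
- green_box: loose grey switch box with one green mushroom push button on top; 72 x 72 mm, 50 mm high (aluminium collar to 52 mm), 0.5 kg, standing on the bench; origin at the centre of its underside, z up
- green_top (a point): centre of the top of the green button: head 36 mm across, 10 mm high at rest, its top 74 mm above the bench; moves straight down with the button
- green_button (a joint): travel of the green button in m, as for the red one
- white_box: loose grey switch box with one white mushroom push button on top; 72 x 72 mm, 50 mm high (aluminium collar to 52 mm), 0.5 kg, standing on the bench; origin at the centre of its underside, z up
- white_top (a point): centre of the top of the white button: head 36 mm across, 10 mm high at rest, its top 74 mm above the bench; moves straight down with the button
- white_button (a joint): travel of the white button in m, as for the red one
- scoop: loose brass bean scoop lying on the bench: trough 130 mm long, 58 mm wide, 29 mm high, with a black round handle 90 mm long and 16 mm thick towards its -x; origin at the underside of the middle of the trough, x along it; 0.2 kg
Mind the look-alikes: they are no part of the job. Leave any orange or pink look-alike of the part that bears yellow_axis alone.

How it is judged:
On the way, in this order (a step that is already met when the one before it is completed fails the run):
1. the yellow handle is pushed square across its pipe (value of joint yellow_handle above 1.4 rad), for 0.1 s.
2. with the gas shut, the red button is pressed at least half way down by the fingers (value of joint red_button above 0.005 m and contact force between the fingers and red_box above 0.5 N and value of joint yellow_handle above 1.4 rad), for 0.05 s.
At the end, for the whole second after the job is handed in: The yellow handle is within 0.17 rad of square across its pipe, the red button is back up (within 2 mm), the green and white buttons are up, the brown handle's tip is within 12 mm and the switch boxes and the scoop within 15 mm of where they began, upright and at rest (value of joint yellow_handle above 1.4 rad and value of joint each of red_button, green_button, white_button below 0.002 m and distance of brown_tip from where it was at the start of the episode below 0.012 m and distance of each of red_box, green_box, white_box, scoop from where it was at the start of the episode below 0.015 m and angle between each of red_box, green_box, white_box, scoop's own z axis and vertical below 0.1 rad and linear speed of each of red_box, green_box, white_box, scoop below 0.02 m/s); the robot touches nothing.
It fails at once if the red button is pressed before the gas is shut (value of joint red_button above 0.004 m and value of joint yellow_handle below 1.3 rad).
It fails at once if the red button is struck or leaned on with more than 20 N (contact force between the fingers and red_box above 20 N).
It fails at once if the green or the white button is pressed (value of joint any of green_button, white_button above 0.003 m).
It fails at once if the brown valve's handle is moved more than 12 mm at its tip (distance of brown_tip from where it was at the start of the episode above 0.012 m).
It fails at once if a switch box or the scoop is shifted, lifted or carried more than 15 mm (distance of any of red_box, green_box, white_box, scoop from where it was at the start of the episode above 0.015 m).
It also fails if it takes over 51 s, if anything falls off the work surface, if the arm or the gripper's body presses on something with over 40 N, if the wrist force passes 120 N, or if a joint passes its speed limit or range.

ROBOT

A 6-joint arm with a two-finger parallel gripper is mounted at the origin on the work surface. World frame = base frame: x ahead of the robot, y to its left, z up, the work surface at z = 0. Lengths are in m, angles in rad, forces in N, time in s.
With the tool pointing down it reaches from about 0.225 to 0.875 m from the base axis. Payload 3.4 kg.
Tool frame: the origin (TCP) lies at the very end of the fingers, on their centre line; the grasp point (between the pads) lies 19 mm behind it (manip.grasp_offset is the distance from the TCP to the grasp point, in m); x points along the fingers, y is the direction in which the jaws open and shut, and the axes are right-handed (so a half turn about x gives the same grasp; the last joint's range is limited). The gripper opens to 85 mm and grips with 20 to 120 N. Pads are 22 mm wide; open, the fingers measure 114 mm over their backs; the gripper's body (76 mm by 85 mm) begins 54 mm behind the grasp point. The pads swing forward as they close: fully open they stand 13 mm farther back than shut.
Start: joints at [-1.449, 0.276, 1.505, -0, 1.361, -0.121], TCP at [0.138, -0.558, 0.231] pointing down, gripper open.
Joint ranges: [-2.89, 2.89], [-0.75, 2.08], [0.22, 2.7], [-1.18, 4.32], [0.11, 2.71], [-2.7, 2.7]. Speed limits (rad/s): [2.57, 2.57, 3.14, 3.14, 3.14, 3.14].

INTERFACE

Orientations are given as a unit quaternion [w, x, y, z].
In Python, from rig import manip gives the robot as it stands.
- The arm moves only by the tool step_arm, never from a script. Its argument "increments" is a list of rows, each an object with "grip": the opening, from 0 (shut) to 1 (fully open); "delta_pos": the shift along the world's x, y, z in m, a list of three; "twist": the turn about the world's z in degrees. A call has 1 to 10 rows; each row shifts and turns the commanded pose from where the row before left it; what a row does not reach is not made up. A row lasts 1/12 s, in which the tool goes at most 41.7 mm and 7.16 degrees, less where a joint would pass 70% of its speed; a pose out of reach is approached as far as the arm can. A call with a gripper value outside its range is refused whole. The fingers move at their own pace and stop on an object; "force" is the grip in N (left out, the last holds). Time passes only in rows, so rows that do not move let the fingers close. It gives the time, the measured TCP pose, the force and the opening at its end, in the units of the state.
- manip.get_state(): the state, without advancing time (a new reading comes with each control period).
- manip.get_image(name): name is "scene" or "side" or "wrist"; returns a dict with "img" (480x640x3 uint8, red, green, blue), "fx", "fy", "cx", "cy" (pixels), "D" ([k1, k2, p1, p2, k3] as OpenCV has them; the pictures are not rectified), "rvec" (rotation vector, rad) and "tvec" (3), from world to camera coordinates, as OpenCV has them; the wrist camera has in their place "mount" (4x4, takes a point from camera to tool coordinates, whose origin is the TCP and whose axes are the tool frame's). Camera axes: x right, y down, z forward; pixel columns grow to the right and rows downward; lengths in m; the calibration is good to about 2 mm. A picture is of the moment at which its call begins: read the wrist's pose just before it. There is no depth.
- manip.sign_off(): hands the job in, once; it reports no verdict.
The state is a dict: "clock": time; "qpos": joint angles; "qd": joint speeds; "effort": joint torques, N m; "position": TCP position; "ee_rot": TCP orientation; "contact_force": force on the tool from outside, world axes, zero at the start; "moment": the same for the moment, N m; "width": finger opening in m.
Only numpy, scipy, OpenCV 4.12 (cv2) and the standard library are available. Lean on these libraries where they do the work, as an engineer would, in place of code of your own. Each camera call takes 0.05 s, during which the arm holds its last target. There are 200 camera calls.

## Working session

There is one attempt and no reset: what is moved stays moved. The work goes in short steps, Python scripts to look and compute and a tool call to move; the robot and the scene stay as the last step left them, time stands still between calls to the robot, and variables do not carry over. Pictures are saved under pics/ and viewed, about 8 in all and at most 12, crops included, and the job is handed in when it is done.

Besides the shell and the picture viewer there is one more tool, called after "Call:" as a command line: name --argument value ..., lists and objects as JSON in quotes. step_arm: Moves the arm, as the interface text tells. Its arguments: {"type":"object","properties":{"increments":{"type":"array"},"force":{"type":"number"}},"required":["increments"]}

```bash
mkdir -p pics; cat > h.py <<'E'
import numpy as np, cv2, pickle
from rig import manip
def grab(n):
    s=manip.get_state(); c=manip.get_image(n); c['state']=s
    pickle.dump(c,open(f'{n}.pkl','wb')); return c
def load(n): return pickle.load(open(f'{n}.pkl','rb'))
def cam(c):
    K=np.array([[c['fx'],0,c['cx']],[0,c['fy'],c['cy']],[0,0,1.]])
    if 'mount' in c:
        from scipy.spatial.transform import Rotation as R
        q=c['state']['ee_rot']; T=np.eye(4); T[:3,:3]=R.from_quat([q[1],q[2],q[3],q[0]]).as_matrix(); T[:3,3]=c['state']['position']
        M=np.linalg.inv(T@np.array(c['mount'])); return K,M[:3,:3],M[:3,3]
    return K,cv2.Rodrigues(np.array(c['rvec'],float))[0],np.array(c['tvec'],float).ravel()
def pix2w(c,uv,z):
    K,R,t=cam(c); n=cv2.undistortPoints(np.array([[uv]],float),K,np.array(c['D'],float))[0,0]
    d=R.T@np.array([n[0],n[1],1]); o=-R.T@t; return o+d*(z-o[2])/d[2]
def w2pix(c,p):
    K,R,t=cam(c); return cv2.projectPoints(np.array([p],float),cv2.Rodrigues(R)[0],t,K,np.array(c['D'],float))[0].ravel()
E
python3 - <<'E'
from h import *
for n in('scene','side','wrist'):
    c=grab(n); cv2.imwrite(f'pics/{n}0.png',c['img'][:,:,::-1])
print(c['state'])
E
```

```text
{'clock': 0.1, 'qpos': array([-1.44899737e+00,  2.76574324e-01,  1.50601780e+00, -1.06875831e-05,
        1.36070917e+00, -1.20969242e-01]), 'qd': array([ 0.00122543, -0.00073506, -0.00389225, -0.00041792,  0.00051253,
       -0.00191535]), 'effort': array([ 1.36517858e-03, -4.17700088e+01, -2.46404511e+01, -1.63428845e-04,
        5.79696833e-03,  4.77825939e-07]), 'position': array([ 0.13817456, -0.55766107,  0.23049745]), 'ee_rot': array([-0.08501756, -0.70189959, -0.08622575,  0.70190748]), 'contact_force': array([-0.53361147,  0.14115863, -0.03203808]), 'moment': array([-0.00179418, -0.05070946, -0.02228648]), 'width': 0.08522194089468016}
```

View pics/scene0.png

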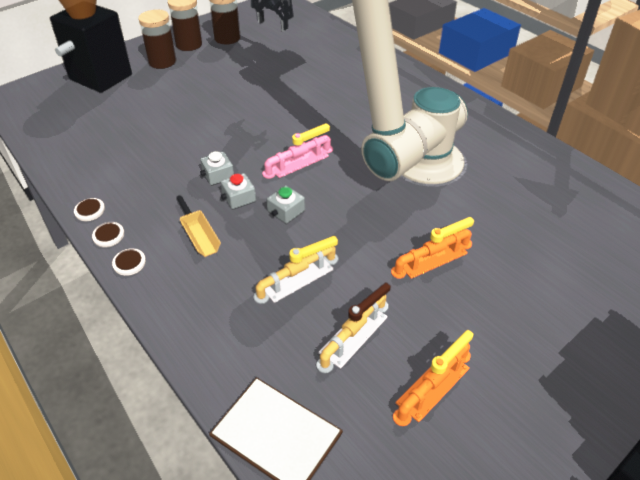

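View pics/side0.png

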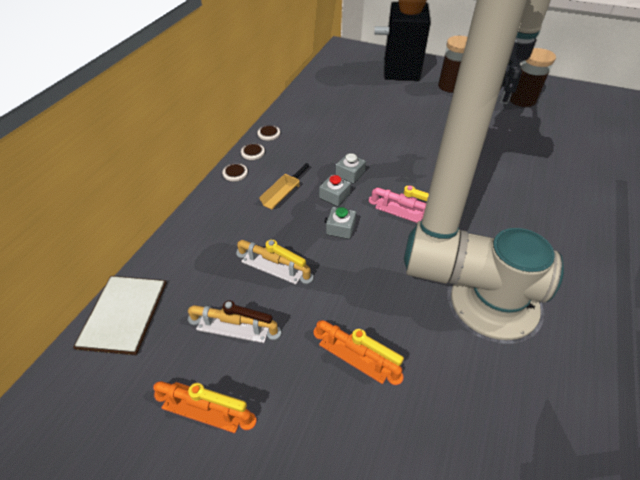

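The scene picture shows these candidates for the yellow valve:
- brass body with white foot, handle at (315,249)
- pink body at (312,133)
- orange bodies at (453,229) and (453,352)
- brass valve with the brown handle at (370,302)

I choose the brass one at (315,249). The red button is at (237,180), between white (216,158) and green (286,192). Next is a close crop of both views.

```bash
python3 - <<'E'
from h import *
a=load('scene')['img'][140:310,170:400]; b=load('side')['img'][140:295,225:425]
a=cv2.resize(a,(800,591),interpolation=cv2.INTER_CUBIC); b=cv2.resize(b,None,fx=4,fy=4,interpolation=cv2.INTER_CUBIC)[:600]
cv2.imwrite('pics/a.png',a[:,:,::-1]);cv2.imwrite('pics/b.png',b[:,:,::-1])
print(800/230,591/170,b.shape)
E
```

```text
3.4782608695652173 3.476470588235294 (600, 800, 3)
```

View pics/a.png

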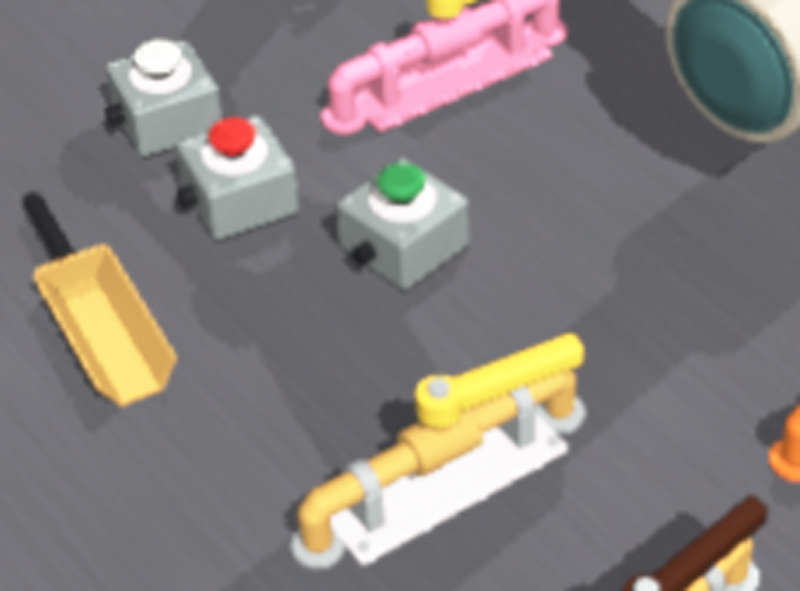

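View pics/b.png

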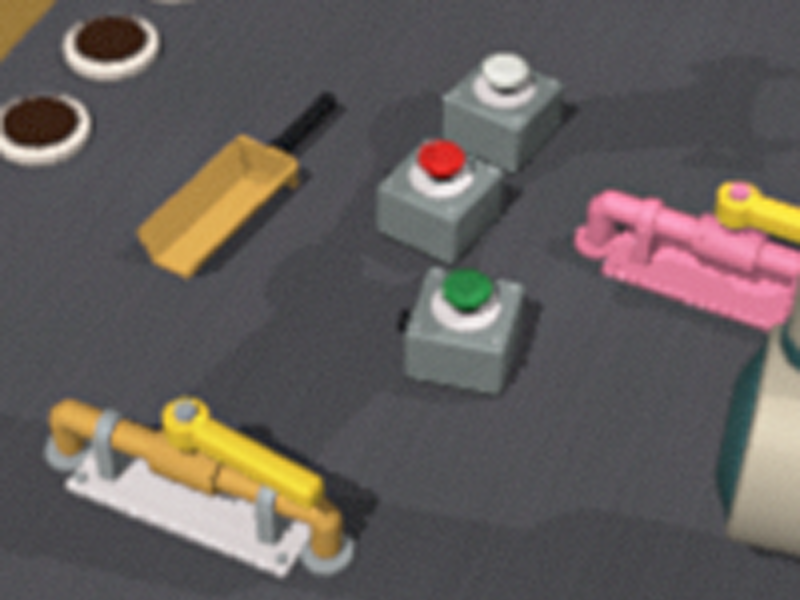

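```bash
python3 - <<'E'
from h import *
A={'axis':((438,386),.092),'tip':((575,347),.09),'red':((232,131),.074),'green':((402,178),.074),'white':((158,53),.074),'f1':((318,550),0),'f2':((566,413),0),'scoopfront':((122,403),0.0),'scoopr':((175,357),.025)}
B={'axis':((185,411),.092),'tip':((320,487),.09),'red':((442,156),.074),'green':((468,287),.074),'white':((505,69),.074),'f1':((70,453),0),'f2':((327,553),0)}
s,d=load('scene'),load('side')
for k in A:
    (u,v),z=A[k]; p=pix2w(s,(170+u/3.478,140+v/3.478),z); o=''
    if k in B:
        (u,v),z=B[k]; o=pix2w(d,(225+u/4,140+v/4),z).round(4)
    print(k,p.round(4),o)
E
```

```text
axis [0.5676 0.1118 0.092 ] [0.5647 0.1146 0.092 ]
tip [0.4744 0.1399 0.09  ] [0.4601 0.1363 0.09  ]
red [ 0.5206 -0.2055  0.074 ] [ 0.5124 -0.2014  0.074 ]
green [ 0.4528 -0.082   0.074 ] [ 0.4444 -0.0793  0.074 ]
white [ 0.5138 -0.3218  0.074 ] [ 0.5052 -0.3175  0.074 ]
f1 [0.6701 0.1103 0.    ] [0.6644 0.1114 0.    ]
f2 [0.4643 0.1211 0.    ] [0.4644 0.1204 0.    ]
scoopfront [ 0.7028 -0.0844  0.    ] 
scoopr [ 0.6596 -0.0768  0.025 ]
```

```bash
python3 - <<'E'
from h import *
s,d=load('scene'),load('side')
print('brown axis',pix2w(s,(355,311),.092),pix2w(d,(228,306),.092),'tip',pix2w(s,(387,288),.09),pix2w(d,(270,316),.09))
def tri(a,b):
    P=[];n=[]
    for c,uv in((s,a),(d,b)):
        K,R,t=cam(c);P.append(np.c_[R,t]);n.append(cv2.undistortPoints(np.array([[uv]],float),K,np.array(c['D']))[0].T)
    X=cv2.triangulatePoints(P[0],P[1],n[0],n[1]);return (X[:3]/X[3]).ravel().round(4)
f=lambda u,v:(170+u/3.478,140+v/3.478); g=lambda u,v:(225+u/4,140+v/4)
print('red',tri(f(232,131),g(442,156)),'axis',tri(f(438,386),g(185,411)),'tip',tri(f(575,347),g(320,487)),'green',tri(f(402,178),g(468,287)))
E
```

```text
brown axis [0.57499232 0.32196622 0.092     ] [0.5675258  0.32461692 0.092     ] tip [0.48020808 0.31879483 0.09      ] [0.4681455  0.30974065 0.09      ]
red [ 0.5162 -0.2129  0.0653] axis [0.5664 0.111  0.0891] tip [0.4649 0.1278 0.0757] green [ 0.4475 -0.0891  0.065 ]
```

Call:
step_arm --increments '[{"grip":0,"delta_pos":[0.018,0.034,0],"twist":0},{"grip":0,"delta_pos":[0.018,0.034,0],"twist":0},{"grip":0,"delta_pos":[0.018,0.034,0],"twist":0},{"grip":0,"delta_pos":[0.018,0.034,0],"twist":0},{"grip":0,"delta_pos":[0.018,0.034,0],"twist":0},{"grip":0,"delta_pos":[0.018,0.034,0],"twist":0},{"grip":0,"delta_pos":[0.018,0.034,0],"twist":0},{"grip":0,"delta_pos":[0.018,0.034,0],"twist":0},{"grip":0,"delta_pos":[0.018,0.034,0],"twist":0},{"grip":0,"delta_pos":[0.018,0.034,0],"twist":0}]'

```text
clock: 0.98
position: [0.3185, -0.2163, 0.2313]
ee_rot: [0.085, 0.702, 0.085, -0.702]
contact_force: [0.0, 0.7, 0.4]
width: -0.0002
```

Call:
step_arm --increments '[{"grip":0,"delta_pos":[0.016,0.03,0],"twist":0},{"grip":0,"delta_pos":[0.016,0.03,0],"twist":0},{"grip":0,"delta_pos":[0.016,0.03,0],"twist":0},{"grip":0,"delta_pos":[0.016,0.03,0],"twist":0},{"grip":0,"delta_pos":[0.016,0.03,0],"twist":0},{"grip":0,"delta_pos":[0.016,0.03,0],"twist":0},{"grip":0,"delta_pos":[0.016,0.03,0],"twist":0},{"grip":0,"delta_pos":[0.016,0.03,0],"twist":0},{"grip":0,"delta_pos":[0.016,0.03,0],"twist":0},{"grip":0,"delta_pos":[0.016,0.03,0],"twist":0}]'

```text
clock: 1.82
position: [0.4785, 0.0836, 0.2312]
ee_rot: [-0.086, -0.702, -0.086, 0.702]
contact_force: [0.4, -0.9, -0.1]
width: -0.0001
```

```bash
python3 - <<'E'
from h import *
c=grab('wrist'); cv2.imwrite('pics/w1.png',c['img'][:,:,::-1]); print(c['state']['position'])
print(w2pix(c,[.566,.112,.09]),w2pix(c,[.467,.135,.09]))
E
```

```text
[0.47847883 0.08359014 0.23115598]
[313.90160915 107.86076955] [258.42184751 225.16881193]
```

View pics/w1.png

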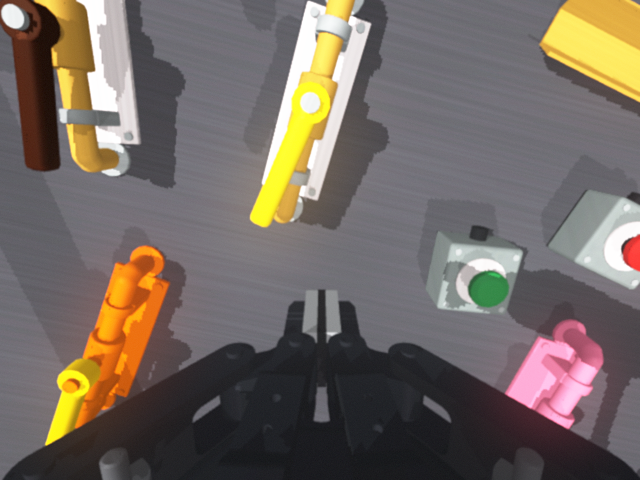

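The wrist view shows the brass valve, with its bolt at (311,102), handle tip at (262,218), and pipe running from (292,212) to (340,5). The handle is turned slightly clockwise of its pipe. The green button is at (489,289), the red one at the edge (638,252), and the brown valve is well to the left.

```bash
python3 - <<'E'
from h import *
c=load('wrist')
a=pix2w(c,(311,102),.092);t=pix2w(c,(262,219),.09);p1=pix2w(c,(288,200),.05);p2=pix2w(c,(335,28),.05)
print(a,t,np.hypot(*(a-t)[:2]),'pipe',p1,p2,np.degrees(np.arctan2(*(p2-p1)[1::-1])),'hand',np.degrees(np.arctan2(*(a-t)[1::-1])))
print('green',pix2w(c,(489,289),.074),'red~',pix2w(c,(639,252),.074))
E
```

```text
[0.56931106 0.11496253 0.092     ] [0.47285039 0.13315353 0.09      ] 0.09816095896259812 pipe [0.48492569 0.11766227 0.05      ] [0.62958137 0.11089567 0.05      ] -2.6781892151698368 hand -10.67967910767563
green [ 0.45371499 -0.08032576  0.074     ] red~ [ 0.51899829 -0.19295549  0.074     ]
```

Call:
step_arm --increments '[{"grip":0,"delta_pos":[0.0,0,-0.04],"twist":0},{"grip":0,"delta_pos":[0,0,-0.04],"twist":0},{"grip":0,"delta_pos":[0,0,-0.04],"twist":0},{"grip":0,"delta_pos":[0,0,-0.038],"twist":0},{"grip":0,"delta_pos":[0,0,0],"twist":0},{"grip":0,"delta_pos":[0.006,0.011,0],"twist":0},{"grip":0,"delta_pos":[0.005,0.011,0],"twist":0},{"grip":0,"delta_pos":[0.001,0.012,0],"twist":0},{"grip":0,"delta_pos":[0.001,0.013,0],"twist":0},{"grip":0,"delta_pos":[0,0,0],"twist":0}]'

```text
clock: 2.7
position: [0.4937, 0.1313, 0.0757]
ee_rot: [0.086, 0.704, 0.087, -0.7]
contact_force: [0.3, -0.6, 0.1]
width: 0.0003
```

Call:
step_arm --increments '[{"grip":0,"delta_pos":[0.005,0.012,0],"twist":0},{"grip":0,"delta_pos":[0.006,0.013,0],"twist":0},{"grip":0,"delta_pos":[0.008,0.01,0],"twist":0},{"grip":0,"delta_pos":[0.009,0.01,0],"twist":0},{"grip":0,"delta_pos":[0.009,0.006,0],"twist":0},{"grip":0,"delta_pos":[0.009,0.004,0],"twist":0},{"grip":0,"delta_pos":[0,0,0],"twist":0}]'

```text
clock: 3.28
position: [0.5396, 0.1854, 0.0732]
ee_rot: [0.085, 0.703, 0.086, -0.701]
contact_force: [-0.2, -0.0, 0.2]
width: -0.0001
```

```bash
python3 - <<'E'
from h import *
c=grab('scene'); print(c['state']['position'],c['state']['contact_force'])
cv2.imwrite('pics/s2.png',cv2.resize(c['img'][150:350,200:450],(750,600))[:,:,::-1])
E
```

```text
[0.53955621 0.18540897 0.07323096] [-0.23975092 -0.00753752  0.22459692]
```

View pics/s2.png

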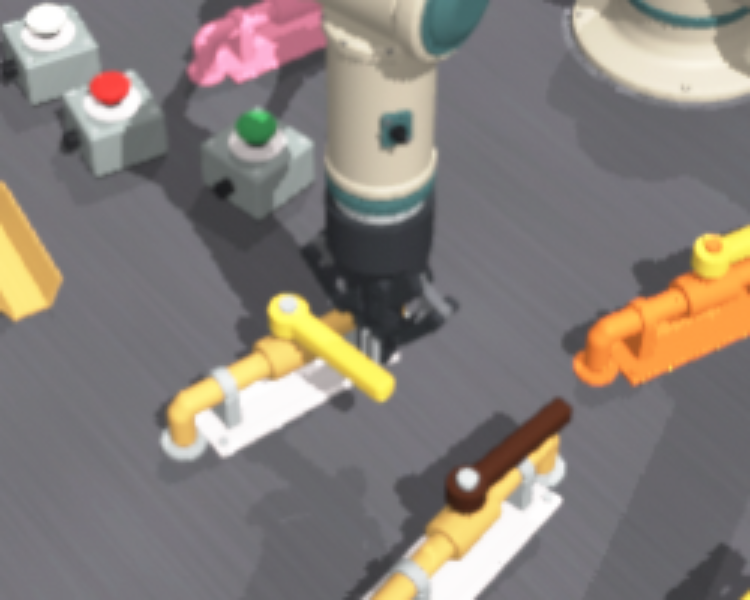

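The crop shows the handle following the fingers, with its bolt at (288,303) and tip at (384,386). It is nearly square across the pipe, and the brown valve has not moved. I push on to the stop.

Call:
step_arm --increments '[{"grip":0,"delta_pos":[0.005,0.001,0],"twist":0},{"grip":0,"delta_pos":[0.004,0.001,0],"twist":0},{"grip":0,"delta_pos":[0,0,0],"twist":0}]'

```text
clock: 3.58
position: [0.5465, 0.186, 0.0732]
ee_rot: [-0.085, -0.702, -0.086, 0.702]
contact_force: [-0.6, 0.8, -1.0]
width: 0.0
```

Call:
step_arm --increments '[{"grip":0,"delta_pos":[0.003,0,0],"twist":0},{"grip":0,"delta_pos":[0,0,0],"twist":0}]'

```text
clock: 3.75
position: [0.5492, 0.1861, 0.0732]
ee_rot: [-0.085, -0.702, -0.086, 0.702]
contact_force: [-1.4, 2.0, -1.1]
width: 0.0002
```

```bash
python3 - <<'E'
from h import *
c=grab('scene'); print(c['state']['position'],c['state']['contact_force'])
hsv=cv2.cvtColor(c['img'],cv2.COLOR_RGB2HSV); m=cv2.inRange(hsv,(25,150,150),(34,255,255)); m[:,:260]=0;m[:,350:]=0;m[:230]=0;m[300:]=0
v,u=np.nonzero(m); P=np.array([pix2w(c,(a,b),.088)[:2] for a,b in zip(u,v)]); print(len(P))
l=cv2.fitLine(P.astype(np.float32),cv2.DIST_HUBER,0,.01,.01).ravel(); print(l,np.degrees(np.arctan2(l[1],l[0])),P.min(0),P.max(0))
E
```

```text
[0.54924026 0.18612686 0.07324792] [-1.44435791  2.00678192 -1.09910591]
223
[ 0.03197752 -0.9994886   0.57524323  0.16746238] -88.1675 [0.5584019  0.09935593] [0.58899999 0.22489859]
```

Call:
step_arm --increments '[{"grip":0,"delta_pos":[0.003,0,0],"twist":0},{"grip":0,"delta_pos":[0,0,0],"twist":0}]'

```text
clock: 3.97
position: [0.551, 0.186, 0.0731]
ee_rot: [-0.085, -0.701, -0.086, 0.703]
contact_force: [-4.3, 1.9, 0.7]
width: -0.0001
```

Call:
step_arm --increments '[{"grip":0,"delta_pos":[0.003,0,0],"twist":0},{"grip":0,"delta_pos":[0,0,0],"twist":0}]'

```text
clock: 4.13
position: [0.5513, 0.186, 0.073]
ee_rot: [-0.085, -0.699, -0.086, 0.705]
contact_force: [-10.0, 2.5, 4.2]
width: -0.0002
```

Call:
step_arm --increments '[{"grip":0,"delta_pos":[-0.012,0,0],"twist":0},{"grip":0,"delta_pos":[-0.02,0,0],"twist":0},{"grip":0,"delta_pos":[0,0,0.04],"twist":0},{"grip":0,"delta_pos":[0,0,0.04],"twist":0},{"grip":0,"delta_pos":[0,0,0.04],"twist":0},{"grip":0,"delta_pos":[-0.004,-0.036,0],"twist":0},{"grip":0,"delta_pos":[-0.004,-0.036,0],"twist":0},{"grip":0,"delta_pos":[-0.004,-0.036,0],"twist":0},{"grip":0,"delta_pos":[-0.004,-0.036,0],"twist":0},{"grip":0,"delta_pos":[-0.004,-0.036,0],"twist":0}]'

```text
clock: 4.97
position: [0.5042, 0.0035, 0.1943]
ee_rot: [0.087, 0.703, 0.085, -0.701]
contact_force: [1.0, -0.8, -1.1]
width: -0.0002
```

Call:
step_arm --increments '[{"grip":0,"delta_pos":[-0.004,-0.036,0],"twist":0},{"grip":0,"delta_pos":[-0.004,-0.036,0],"twist":0},{"grip":0,"delta_pos":[-0.004,-0.036,0],"twist":0},{"grip":0,"delta_pos":[-0.004,-0.036,0],"twist":0},{"grip":0,"delta_pos":[-0.004,-0.036,0],"twist":0},{"grip":0,"delta_pos":[0,0,0],"twist":0},{"grip":0,"delta_pos":[0,0,0],"twist":0}]'

```text
clock: 5.55
position: [0.4838, -0.1771, 0.1938]
ee_rot: [0.085, 0.703, 0.083, -0.701]
contact_force: [0.4, 0.6, 0.4]
width: 0.0001
```

```bash
python3 - <<'E'
from h import *
c=grab('wrist'); print(c['state']['position'],c['state']['contact_force'])
cv2.imwrite('pics/w2.png',c['img'][:,:,::-1])
h=cv2.cvtColor(c['img'],cv2.COLOR_RGB2HSV); m=cv2.inRange(h,(0,150,90),(7,255,255))|cv2.inRange(h,(174,150,90),(180,255,255))
n,l,st,ce=cv2.connectedComponentsWithStats(m); i=1+st[1:,4].argmax(); print(st[i],ce[i],pix2w(c,ce[i],.074),pix2w(c,ce[i],.070))
c=grab('scene')
hsv=cv2.cvtColor(c['img'],cv2.COLOR_RGB2HSV); m=cv2.inRange(hsv,(25,150,150),(34,255,255)); m[:,:260]=0;m[:,350:]=0;m[:230]=0;m[300:]=0
v,u=np.nonzero(m); P=np.array([pix2w(c,(a,b),.088)[:2] for a,b in zip(u,v)])
l=cv2.fitLine(P.astype(np.float32),cv2.DIST_HUBER,0,.01,.01).ravel(); print(np.degrees(np.arctan2(l[1],l[0])),P.min(0),P.max(0))
E
```

```text
[ 0.4838271  -0.17711554  0.19377965] [0.40330458 0.64251238 0.36142188]
[ 348  175   45   44 1556] [370.42416452 196.53277635] [ 0.52077264 -0.20506056  0.074     ] [ 0.52019614 -0.20578745  0.07      ]
-87.482414 [0.56801397 0.10769582] [0.58899999 0.22509003]
```

View pics/w2.png

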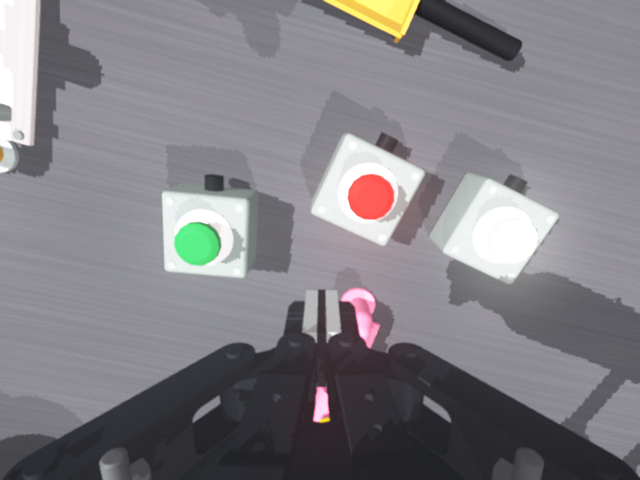

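The wrist view shows the red button at (370,197), green at (197,243), white at (503,237), and the scoop at the top edge. Before pressing, I check the handle once in a crop.

```bash
python3 - <<'E'
from h import *
c=load('scene')
for d in(0,10,-10): # predicted top centreline for square and +-10 deg
    a=np.radians(87.3+d); print(d,[w2pix(c,[.568+r*np.cos(a),.114+r*np.sin(a),.09]).round(1) for r in(0,.105)])
o=cv2.resize(c['img'][220:320,240:365],(750,600),interpolation=cv2.INTER_CUBIC)[:,:,::-1].copy()
cv2.imwrite('pics/s3.png',o)
E
```

```text
0 [array([296.4, 252.2]), array([324.1, 281.2])]
10 [array([296.4, 252.2]), array([330.4, 276.9])]
-10 [array([296.4, 252.2]), array([316.9, 284.6])]
```

View pics/s3.png

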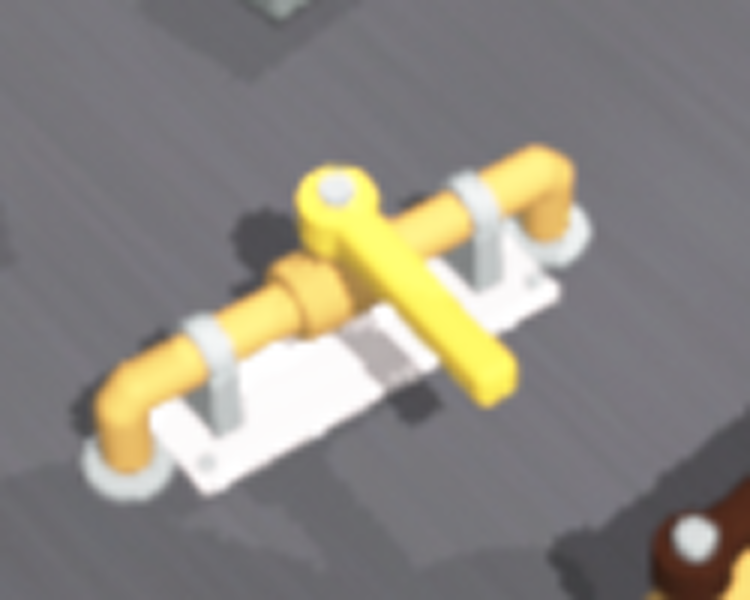

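The handle is square: bolt at (336,188) and tip top at (500,357) in the crop. The tip sits at about scene (323,279.5), against a predicted (324,281) for square. Now the red button.

Call:
step_arm --increments '[{"grip":0,"delta_pos":[0.019,-0.014,0],"twist":0},{"grip":0,"delta_pos":[0.018,-0.014,0],"twist":0},{"grip":0,"delta_pos":[0,0,-0.035],"twist":0},{"grip":0,"delta_pos":[0,0,-0.035],"twist":0},{"grip":0,"delta_pos":[0,0,-0.025],"twist":0},{"grip":0,"delta_pos":[0,0,-0.01],"twist":0},{"grip":0,"delta_pos":[0,0,0],"twist":0},{"grip":0,"delta_pos":[0,0,0],"twist":0}]'

```text
clock: 6.32
position: [0.521, -0.2015, 0.0889]
ee_rot: [0.086, 0.702, 0.086, -0.702]
contact_force: [0.7, 0.9, 0.1]
width: 0.0002
```

Call:
step_arm --increments '[{"grip":0,"delta_pos":[0,-0.003,-0.006],"twist":0},{"grip":0,"delta_pos":[0,0,-0.006],"twist":0},{"grip":0,"delta_pos":[0,0,-0.003],"twist":0},{"grip":0,"delta_pos":[0,0,-0.003],"twist":0},{"grip":0,"delta_pos":[0,0,0],"twist":0},{"grip":0,"delta_pos":[0,0,0],"twist":0}]'

```text
clock: 6.82
position: [0.5208, -0.2055, 0.0709]
ee_rot: [0.086, 0.702, 0.085, -0.701]
contact_force: [0.7, -0.4, 3.7]
width: 0.0
```

Contact: 3.7 N at about 3 mm of stroke, which matches the spring. I press deeper in small steps.

Call:
step_arm --increments '[{"grip":0,"delta_pos":[0,0,-0.002],"twist":0},{"grip":0,"delta_pos":[0,0,-0.002],"twist":0},{"grip":0,"delta_pos":[0,0,-0.001],"twist":0},{"grip":0,"delta_pos":[0,0,0],"twist":0},{"grip":0,"delta_pos":[0,0,0],"twist":0}]'

```text
clock: 7.23
position: [0.5208, -0.2055, 0.0656]
ee_rot: [0.086, 0.702, 0.085, -0.702]
contact_force: [0.5, -0.8, 5.6]
width: 0.0
```

Call:
step_arm --increments '[{"grip":0,"delta_pos":[0,0,0],"twist":0},{"grip":0,"delta_pos":[0,0,0.004],"twist":0},{"grip":0,"delta_pos":[0,0,0.006],"twist":0},{"grip":0,"delta_pos":[0,0,0.015],"twist":0},{"grip":0,"delta_pos":[0,0,0.035],"twist":0},{"grip":0,"delta_pos":[0,0,0.035],"twist":0},{"grip":0,"delta_pos":[-0.019,0.014,0.035],"twist":0},{"grip":0,"delta_pos":[-0.018,0.014,0],"twist":0},{"grip":0,"delta_pos":[0,0,0],"twist":0},{"grip":0,"delta_pos":[0,0,0],"twist":0}]'

```text
clock: 8.07
position: [0.4818, -0.1762, 0.195]
ee_rot: [-0.085, -0.701, -0.086, 0.702]
contact_force: [0.4, -0.3, 0.4]
width: 0.0002
```

```bash
python3 - <<'E'
from h import *
o=load('wrist'); c=grab('wrist'); print(c['state']['position'],c['state']['contact_force'])
def red(c):
    h=cv2.cvtColor(c['img'],cv2.COLOR_RGB2HSV); m=cv2.inRange(h,(0,150,90),(7,255,255))|cv2.inRange(h,(174,150,90),(180,255,255))
    n,l,st,ce=cv2.connectedComponentsWithStats(m); i=1+st[1:,4].argmax(); return st[i],pix2w(c,ce[i],.074)
print(red(o),red(c))
cv2.imwrite('pics/w3.png',c['img'][:,:,::-1])
E
```

```text
[ 0.48175629 -0.17616037  0.19495827] [ 0.38908261 -0.34528491  0.42747009]
(array([ 348,  175,   45,   44, 1556], dtype=int32), array([ 0.52077264, -0.20506056,  0.074     ])) (array([ 351,  172,   45,   44, 1557], dtype=int32), array([ 0.52075504, -0.20503297,  0.074     ]))
```

View pics/w3.png

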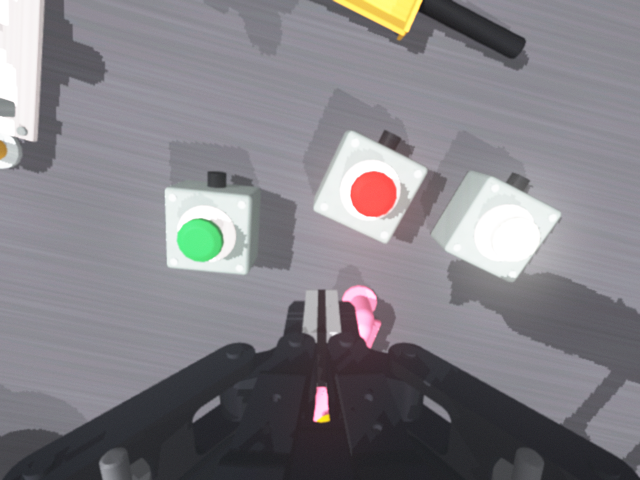

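The red button is back up at (373,194), with the same size and position to within 0.1 mm. The green and white boxes and the scoop have not moved, and the hand is clear. I hand in.

```bash
python3 -c "
from rig import manip; print(manip.sign_off())"
```

```text
the job is handed in; nothing more can be done
None
```

I pushed the yellow valve's handle clockwise to its stop, pressed the red button about 8 mm of its 10 mm, and let it come back up. I then handed the job in with the hand clear, about 120 mm above the button tops. The job took about 8 s of the 51 s allowed; the hand-in gives no verdict.

- **Yellow handle:** At the stop the force rose to 10 N and the handle moved no further. A crop afterwards put the tip within about 2 px of the predicted square position. A rough colour fit of the handle read lower, about 85° (1.48 rad) instead of 90°. I put that down to the handle's side face being counted in; it is still above the 1.4 rad limit.
- **Red button:** The wrist force reading peaked at 5.6 N. In the last wrist picture the button is up, in the same place to within 0.1 mm.
- **Everything else:** In the last wrist picture the green and white boxes and the visible part of the scoop stood as before. The brown valve was unchanged when last seen in the scene picture, during the push. I judged these by eye and did not measure them again at the end.

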